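# Divert two mould plates to the blue bin

### The arm

A 6-joint arm with a two-finger parallel gripper is mounted at the origin on the work surface; the furniture and walls round the work are solid. World frame = base frame: x ahead of the robot, y to its left, z up, the work surface at z = 0. Lengths are in mm, angles in degrees, forces in N, time in s.
With the tool pointing down it reaches from about 350 to 850 mm from the base axis. Payload 8.1 kg.
Tool frame: the origin (TCP) lies at the very end of the fingers, on their centre line; the grasp point (between the pads) lies 19 mm behind it (pinch_z is the z of the grasp point in the tool frame, in mm); z points along the fingers, y is the direction in which the jaws open and shut (so a half turn about z gives the same grasp; the last joint's range is limited). The gripper opens to 85 mm and grips with 20 to 120 N. Pads are 22 mm wide; open, the fingers measure 114 mm over their backs; the gripper's body (76 mm by 85 mm) begins 54 mm behind the grasp point. The pads swing forward as they close: fully open they stand 13 mm farther back than shut.
Start: joints at [-74.794, 7.471, 85.268, -0, 87.261, -4.893], TCP at [206.21, -563.456, 231.292] pointing down, gripper open.
Joint ranges: [-169.43, 169.43], [-51.17, 129.36], [1.28, 143.12], [-76.62, 256.62], [0, 156.53], [-152.29, 152.29]. Speed limits (degrees/s): [136.94, 136.94, 159.86, 180, 180, 180].

### API

Orientations are given as [roll, pitch, yaw] about the fixed x, y, z axes, in that order (R = Rz(yaw) Ry(pitch) Rx(roll)).
In Python, from bench import * gives the robot as it stands.
- The arm moves only by the shell command python3 -m creep 'ROWS' [FORCE]. ROWS is a JSON object of lists of equal length, an entry for each row: "translation": the shift along the tool's x, y, z in mm, a list of three; "rotation": the turn, a rotation vector about the tool's x, y, z in rad, a list of three; "claw": the finger opening in mm, from 0 to 85.4. In form: {"translation": [[dx, dy, dz], ...], "rotation": [[ax, ay, az], ...], "claw": [claw, ...]}. A call has 1 to 10 rows; each row shifts and turns the commanded pose from where the row before left it, along the tool's axes as they then stand; what a row does not reach is not made up. A row lasts 1/10 s, in which the tool goes at most 50 mm and 8.59 degrees, less where a joint would pass 70% of its speed; a pose out of reach is approached as far as the arm can. A call is refused whole if a number of a shift passes 50 or a number of a turn 0.15, either way. A call with a gripper value outside its range is refused whole. The fingers move at their own pace and stop on an object; FORCE is the grip in N (left out, the last holds). Time passes only in rows, so rows that do not move let the fingers close. It gives the time, the measured TCP pose, the force and the opening at its end, in the units of the state.
- sense(): the state, without advancing time (a new reading comes with each control period).
- snapshot(name): name is "scene" or "side" or "wrist"; returns a dict with "frame" (420x560x3 uint8, red, green, blue), "intrinsics" (3x3 intrinsics, pixels), "dist" ([k1, k2, p1, p2, k3] as OpenCV has them; the pictures are not rectified), "extrinsics" (4x4, takes a point from camera to world coordinates). Camera axes: x right, y up, looking along -z (the intrinsics and any distortion apply to the point x, -y, -z); pixel columns grow to the right and rows downward; lengths in mm; the calibration is good to about 2 mm. A picture is of the moment at which its call begins. There is no depth.
- hand_in(): hands the job in, once; it reports no verdict.
The state is a dict: "time": time; "joint_pos": joint angles; "qd": joint speeds; "joint_efforts": joint torques, N m; "tool_pos": TCP position; "tcp_rot": TCP orientation; "ft_force": force on the tool from outside, world axes, zero at the start; "wrist_torque": the same for the moment, N m; "finger_gap": finger opening in mm.
Only numpy, scipy, OpenCV 4.12 (cv2) and the standard library are available. Lean on these libraries where they do the work, as an engineer would, in place of code of your own. Each camera call takes 0.05 s, during which the arm holds its last target.

### The job

The two white pattern plates in the grey scoop belong in the blue bin. Swing the chute's orange flap right over to the side of the white bin, so that it closes the white bin's lane, then pour the plates from the scoop onto the head of the chute so that they slide into the blue bin. Finish by standing the empty scoop upright on the table again, with the flap still over on the white bin's side.

Things in the scene. Friction and masses are not known exactly. Their poses are not given: they have to be found in the camera images.
- chute: Fixed bare-metal chute on legs. Origin on the table under its middle, z up; -x is downhill, roughly to the robot's left. Slippery floor 310 long, 160 wide inside, sloping 26 deg: top at z 68 at the exit lip (x -137), 204 at the head (x 142, 10 mm end lip). Side walls 40 high, square to the floor. A divider in the lower 85 mm makes a +y and a -y lane, each over one bin: blue, white (sides vary).
- chute_head (a point): Point on the chute floor's top, on the centre line, 60 mm along the slope from the uphill end: chute frame x 88, y 0, z 178 mm. Axes as the chute's. Good place for the scoop's mouth, some 20 to 30 mm above the floor, when pouring; the floor is 160 mm wide here and the flap stays at least 25 mm downhill.
- flap (a joint): Orange flap, 126 long, 6 thick, 35 mm high, hinged at the divider's uphill end (chute x -52, y 0, floor z 110 mm), pointing uphill; axis square to the floor. 0 rad: in the middle. Positive: tip goes to chute +y; at the stop +0.66 it closes the +y lane and parts take the -y lane; -0.66 the reverse. Starts within 0.25 of 0. Stays where left, no spring; about 1 N at the knob moves it.
- flap_knob (a point): Top centre of the flap's black knob (18 mm diameter, 12 tall) on a 12 mm steel post; both together stand 51 mm above the flap, square to the chute floor (leaning 26 deg downhill), 80 mm from the hinge axis. Push it sideways. In chute frame it is at x -18, y 0, z 223 mm with the flap in the middle; x -33, y +-49, z 216 at the stops, 31 mm from the side wall, whose top is 47 mm lower.
- scoop: Loose grey scoop, 132 (x) x 96 mm, floor 4 thick, side walls 34, back wall 42 high. Origin: centre of its underside, z up; the open mouth, without lip, is its -x end and roughly faces the chute. An upright grip plate (14 thick along x, 44 wide, top at z 97 mm) stands on the back wall at x 64. About 0.16 kg. Tipped mouth-down the plates slide from about 20 deg; 35 deg empties it.
- scoop_grip (a point): Centre of the grip plate's upper part, scoop frame x 64, y 0, z 76 mm; axes as the scoop's. Pinch it from above across its 14 mm thickness, fingers closing along the scoop's x.
- scoop_mouth (a point): Middle of the front edge of the scoop's inner floor, where the plates slide out: scoop frame x -66, y 0, z 4 mm; axes as the scoop's.
- plate_a: White round pattern plate of a moon cake press, 56 mm diameter, 11 thick, 30 g, lying flat in the scoop near the mouth. Origin: centre of its underside. A third such plate lies on the table and is not part of the job.
- plate_b: The same, behind plate_a in the scoop, near the grip plate. Origin: centre of its underside.
- blue_bin: Fixed open blue bin under one of the exits, 160 (x) x 120 x 60 mm high, walls 4. Origin: centre of its underside, axes as the chute's; its centre is at chute x -180, y +63 or -63 mm. The white bin, its twin, takes the other side.
Things that resemble listed ones, but are neither listed nor needed, are in the scene too. What is shaped like the plate_a but black or pink is not meant.

How it is judged:
By the outcome, as a careful person would: the job done as asked, in the order asked, and still so for the second after the job is handed in, with the robot touching nothing.
It also fails if it takes over 64 s, if anything falls off the work surface, if the arm or the gripper's body presses on something with over 40 N, if the wrist force passes 120 N, or if a joint passes its speed limit or range.

## Working session

There is one attempt and no reset: what is moved stays moved. The work goes in short steps, Python scripts to look and compute and a shell command to move; the robot and the scene stay as the last step left them, time stands still between calls to the robot, and variables do not carry over. Pictures are saved under pics/ and viewed, and the job is handed in when it is done.

```bash
ls; mkdir -p pics; python3 - <<'E'
from bench import *
import cv2
for n in ("scene","side","wrist"):
    s=snapshot(n); cv2.imwrite(f"pics/{n}0.png",s["frame"][:,:,::-1])
    print(n,s["intrinsics"],s["dist"],s["extrinsics"])
print(sense())
E
```

```text
pics
scene [[506.9992352    0.         278.10950346]
 [  0.         506.9992352  203.59181635]
 [  0.           0.           1.        ]] [-0.08203358  0.          0.          0.          0.        ] [[ 5.32435414e-01  3.41263619e-01 -7.74630023e-01 -6.56339235e+02]
 [-8.46467547e-01  2.12185869e-01 -4.88333747e-01 -7.11923088e+02]
 [-2.28499692e-03  9.15705356e-01  4.01843849e-01  7.04669563e+02]
 [ 0.00000000e+00  0.00000000e+00  0.00000000e+00  1.00000000e+00]]
side [[422.30662798   0.         279.67208431]
 [  0.         422.30662798 207.91984274]
 [  0.           0.           1.        ]] [-0.12329125  0.          0.          0.          0.        ] [[ 9.89911052e-01  4.99103590e-02 -1.32608693e-01  2.96024520e+02]
 [-1.39690805e-01  5.00446385e-01 -8.54423721e-01 -9.13564963e+02]
 [ 2.37189462e-02  8.64327699e-01  5.02369425e-01  6.67489840e+02]
 [ 0.00000000e+00  0.00000000e+00  0.00000000e+00  1.00000000e+00]]
wrist [[291.41156462   0.         277.85732383]
 [  0.         291.41156462 216.00771429]
 [  0.           0.           1.        ]] [-0.02166411  0.          0.       
[... 270 characters left out ...]
000e+00  1.00000000e+00]]
{'time': 0.15, 'joint_pos': array([-7.47978609e+01,  7.50793245e+00,  8.53147070e+01,  1.80517361e-03,
        8.72623858e+01, -4.89145751e+00]), 'qd': array([-0.01780186, -0.10870671, -0.15968311,  0.01804051, -0.01557332,
        0.036048  ]), 'joint_efforts': array([ 4.57193910e-04, -5.70063436e+01, -5.01157987e+01, -2.79894393e-04,
        9.67693515e-03, -2.56086514e-05]), 'tool_pos': array([ 206.06795224, -563.04836921,  230.4588962 ]), 'tcp_rot': array([-1.79915438e+02, -9.04638292e-03,  2.00935024e+01]), 'ft_force': array([ 0.52019942, -1.00540648, -1.10691692]), 'wrist_torque': array([ 0.01203544,  0.04190447, -0.02492185]), 'finger_gap': 85.48726497318901}
```

View pics/scene0.png

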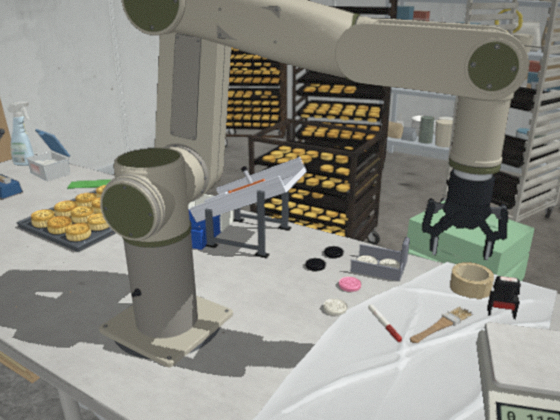

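View pics/side0.png

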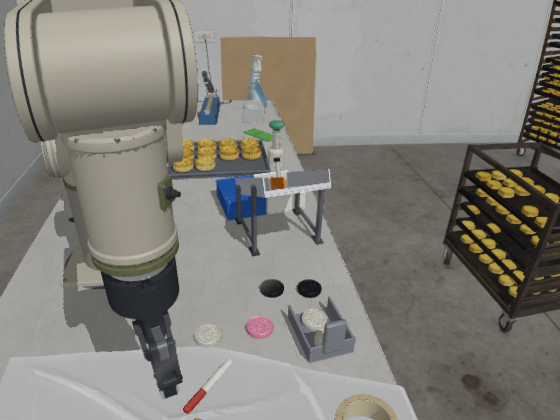

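View pics/wrist0.png

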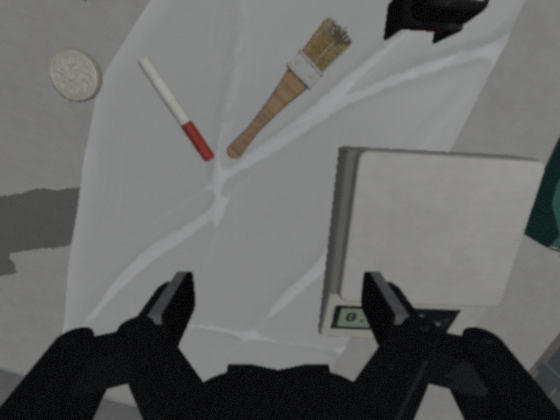

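```bash
python3 - <<'E'
import cv2
a=cv2.imread("pics/side0.png"); 
cv2.imwrite("pics/c1.png",cv2.resize(a[100:265,200:365],None,fx=3.6,fy=3.6,interpolation=cv2.INTER_CUBIC))
cv2.imwrite("pics/c2.png",cv2.resize(a[270:370,180:370],None,fx=4,fy=4,interpolation=cv2.INTER_CUBIC))
a=cv2.imread("pics/scene0.png"); 
cv2.imwrite("pics/c3.png",cv2.resize(a[140:290,180:330],None,fx=4,fy=4,interpolation=cv2.INTER_CUBIC))
cv2.imwrite("pics/c4.png",cv2.resize(a[220:330,300:430],None,fx=5,fy=5,interpolation=cv2.INTER_CUBIC))
E
```

```text
(no output)
```

View pics/c1.png

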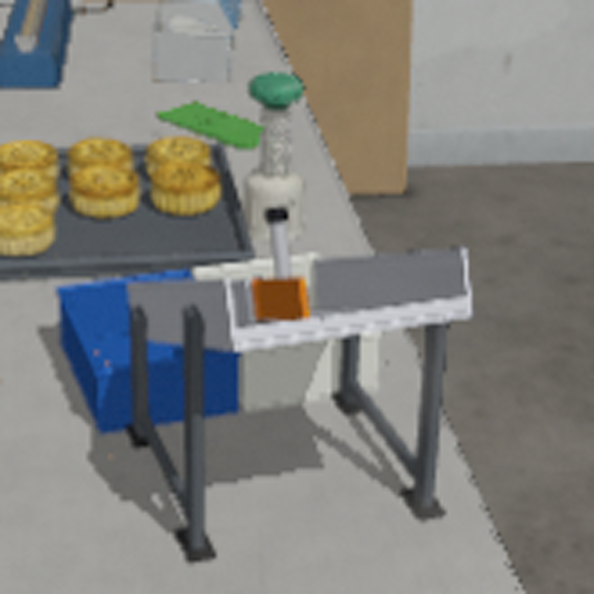

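View pics/c2.png

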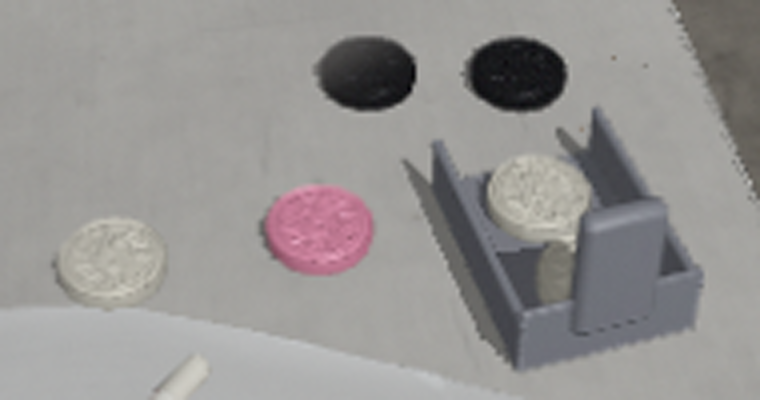

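View pics/c3.png

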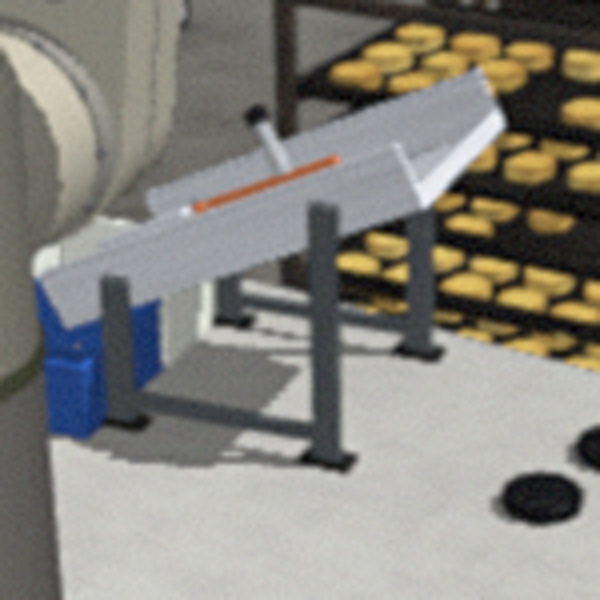

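View pics/c4.png

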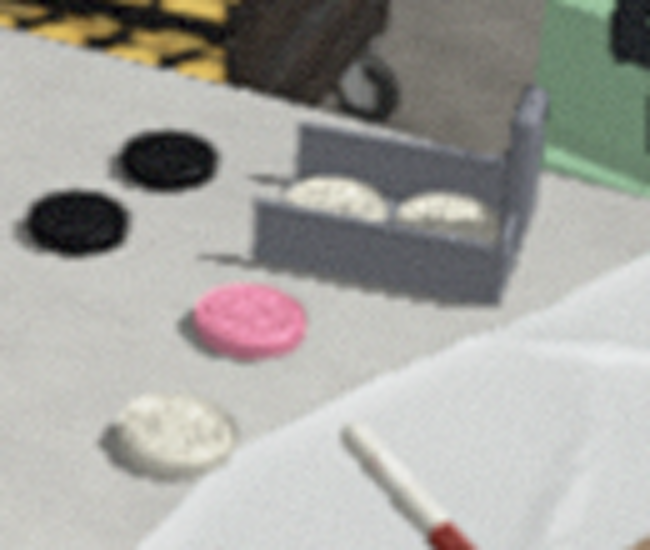

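```bash
cat > h.py <<'E'
from bench import *
import numpy as np, cv2, json
from scipy.optimize import least_squares
from scipy.spatial.transform import Rotation as R
def proj(cam,P):
    K,d,E=cam; P=np.atleast_2d(P).astype(float)
    M=np.linalg.inv(E)@np.c_[P,np.ones(len(P))].T
    q=(M[:3].T*[1,-1,-1])
    return cv2.projectPoints(q.reshape(-1,1,3),np.zeros(3),np.zeros(3),K,d)[0].reshape(-1,2)
def cam(s): return (np.array(s["intrinsics"]),np.array(s["dist"]),np.array(s["extrinsics"]))
def w(pose,P):
    x,y,th=pose; P=np.atleast_2d(P); c,s=np.cos(th),np.sin(th)
    return np.c_[x+c*P[:,0]-s*P[:,1],y+s*P[:,0]+c*P[:,1],P[:,2]]
E
cat > fit.py <<'E'
from h import *
import pickle
C={n:cam(snapshot(n)) for n in("scene","side")}
pickle.dump(C,open("C.pkl","wb"))
def fit(obs,x0):
    def f(p): return np.concatenate([(proj(C[c],w(p,P))[0]-uv) for c,P,uv in obs])
    r=least_squares(f,x0,loss="soft_l1",x_scale=[100,100,1]); return r.x,r.fun.reshape(-1,2).round(1)
t=82
ch=[("scene",(124.5,-t,240),(279.5,176.75)),("scene",(124.5,t,240),(300.5,157.5)),("scene",(-154.5,-t,104),(190.5,209.5)),("scene",(-154.5,t,104),(217.5,188)),
("side",(124.5,-t,240),(263.3,177.2)),("side",(124.5,t,240),(329.2,169.4)),("side",(-154.5,-t,104),(235.6,178.6)),("side",(-154.5,t,104),(287,171.7))]
pc,r=fit(ch,[500,150,-1.57]); print(pc,np.degrees(pc[2]));print(r)
sc=[("side",(-66,-48,34),(289.25,306.25)),("side",(-66,48,34),(329.25,297.5)),("side",(66,-48,42),(309.5,348.75)),("side",(66,-48,0),(310,361.75)),("side",(66,48,0),(354.25,352)),("side",(66,48,42),(354.5,338.75)),
("scene",(-66,-48,34),(351,260)),("scene",(-66,-48,0),(351,272.4)),("scene",(66,-48,0),(399.6,280.6)),("scene",(-66,48,34),(360.4,245)),("scene",(64,0,97),(406.6,238.6))]
ps,r=fit(sc,[550,-250,-1.57]); print(ps,np.degrees(ps[2]));print(r)
print("grip",w(ps,(64,0,76)),"mouth",w(ps,(-66,0,4)))
print("head",w(pc,(88,0,178)),"knob mid",w(pc,(-18,0,223)),"blue -63",w(pc,(-180,-63,0)))
for a in np.arange(-.3,.35,.1):
    u=80*np.cos(a);v=80*np.sin(a);c,s=np.cos(np.radians(26)),np.sin(np.radians(26))
    # knob along slope: hinge + u along + v y
    k=np.array([-18+(u-80)*c,v,223+(u-80)*s]); k=w(pc,k)
    print(round(a,2),k.round(),proj(C["scene"],k).round(1),proj(C["side"],k).round(1))
json.dump([list(pc),list(ps)],open("poses.json","w"))
E
python3 fit.py
```

```text
[447.30856134  81.65980329  -1.38089499] -79.11945491309147
[[-0.2 -0.4]
 [-0.6  0.1]
 [-0.9 -1.2]
 [-1.5  0.5]
 [ 0.3  2.4]
 [-0.   1.8]
 [ 0.3  2. ]
 [ 0.7  2.3]]
[ 481.95550527 -311.38130073   -1.4020249 ] -80.33010941319593
[[-0.6  0.3]
 [ 0.5  0.4]
 [ 1.6  1.2]
 [-0.3  2.7]
 [-0.1  1. ]
 [ 2.3 -0.2]
 [-0.9  0.1]
 [-1.7 -1.2]
 [-0.6  0.6]
 [-1.3 -1. ]
 [-1.4  1. ]]
grip [[ 492.70567236 -374.47198076   76.        ]] mouth [[ 470.86939545 -246.31903694    4.        ]]
head [[463.91961785  -4.75820873 178.        ]] knob mid [[443.91084524  99.33621484 223.        ]] blue -63 [[351.46395988 246.53191243   0.        ]]
-0.3 [[420.  98. 221.]] [[238.5 169.2]] [[268.6 159.5]]
-0.2 [[428.  98. 222.]] [[240.2 168.1]] [[271.6 159.1]]
-0.1 [[436.  98. 223.]] [[241.8 167.1]] [[274.6 158.8]]
0.0 [[444.  99. 223.]] [[243.1 166.2]] [[277.5 158.4]]
0.1 [[452. 101. 223.]] [[244.1 165.3]] [[280.4 158.1]]
0.2 [[459. 104. 222.]] [[244.9 164.6]] [[283.  157.8]]
0.3 [[467. 107. 221.]] [[245.5 164. ]] [[285.6 157.5]]
```

```bash
python3 -m creep '{"translation":[[0,0,-30],[0,0,-30],[33,-18.5,0],[33,-18.5,0],[33,-18.5,0],[33,-18.5,0],[33,-18.5,0],[33,-18.5,0],[33,-18.5,0],[33,-18.5,0]],"rotation":[[0,0,0.086],[0,0,0.086],[0,0,0],[0,0,0],[0,0,0],[0,0,0],[0,0,0],[0,0,0],[0,0,0],[0,0,0]],"claw":[85,85,85,85,85,85,85,85,85,85]}'
python3 -m creep '{"translation":[[0,0,0],[0,0,0]],"rotation":[[0,0,0],[0,0,0]],"claw":[85,85]}'
python3 - <<'E'
from h import *
s=snapshot("wrist"); cv2.imwrite("pics/w1.png",s["frame"][:,:,::-1])
s2=snapshot("side"); cv2.imwrite("pics/s1.png",s2["frame"][:,:,::-1])
pc,ps=json.load(open("poses.json"))
c=cam(s)
for P in [(71,-22,97),(71,22,97),(57,-22,97),(57,22,97),(-66,-48,34),(-66,48,34),(66,-48,42),(66,48,42)]: print(P,proj(c,w(ps,P)).round(1))
E
```

```text
time: 1.25
tool_pos: [440.7, -369.7, 291.3]
tcp_rot: [180.0, -0.0, 10.2]
ft_force: [0.7, -1.2, 0.6]
finger_gap: 85.1
time: 1.45
tool_pos: [440.1, -370.3, 291.1]
tcp_rot: [-180.0, 0.0, 10.4]
ft_force: [0.6, 0.3, -0.2]
finger_gap: 85.1
(71, -22, 97) [[295.1 167.7]]
(71, 22, 97) [[296.3 128.1]]
(57, -22, 97) [[283.  167.6]]
(57, 22, 97) [[283.7 127.9]]
(-66, -48, 34) [[193.4 178.3]]
(-66, 48, 34) [[187.7 104.7]]
(66, -48, 42) [[288.6 180.4]]
(66, 48, 42) [[290.3 105.4]]
```

View pics/w1.png

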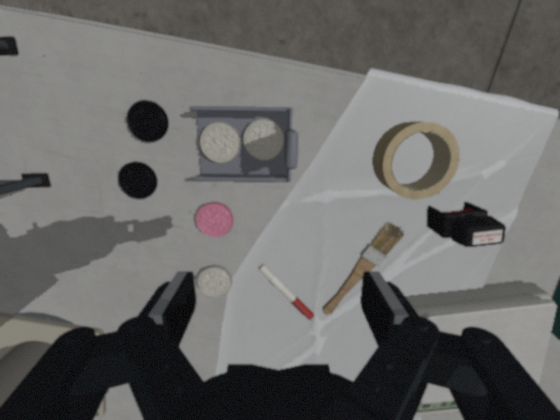

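```bash
python3 - <<'E'
import cv2
a=cv2.imread("pics/w1.png"); 
cv2.imwrite("pics/w1c.png",cv2.resize(a[90:200,170:320],None,fx=5,fy=5,interpolation=cv2.INTER_CUBIC))
E
```

```text
(no output)
```

View pics/w1c.png

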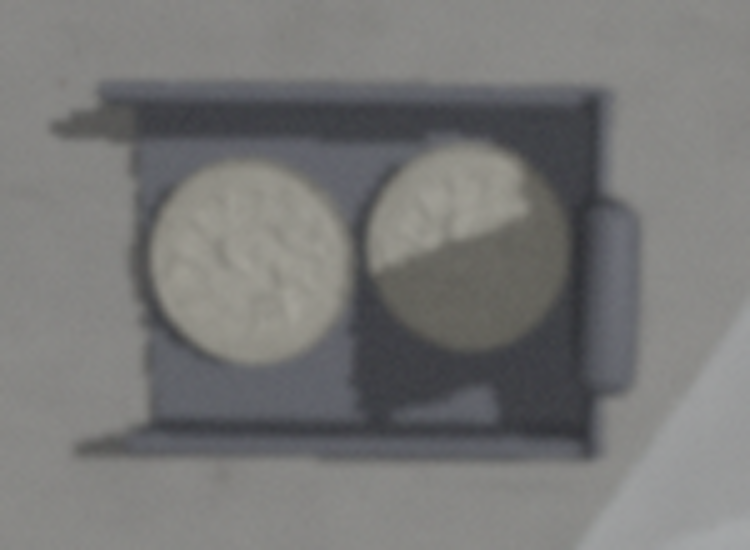

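```bash
python3 -m creep '{"translation":[[3,-30,0],[3,-40,0],[3,-40,0],[3,-40,0],[3,-40,0],[3,-40,0],[3,-40,0],[3,-40,0],[3,-40,0],[3,-40,0]],"rotation":[[0,0,0],[0,0,0],[0,0,0],[0,0,0],[0,0,0],[0,0,0],[0,0,0],[0,0,0],[0,0,0],[0,0,0]],"claw":[85,0,0,0,0,0,0,0,0,0]}' 40
python3 -m creep '{"translation":[[4,-35,0],[4.5,-35,0],[0,0,0],[0,0,0]],"rotation":[[0,0,0],[0,0,0],[0,0,0],[0,0,0]],"claw":[0,0,0,0]}'
python3 - <<'E'
from h import *
s=snapshot("wrist"); cv2.imwrite("pics/w2.png",s["frame"][:,:,::-1])
pc,ps=json.load(open("poses.json"))
c=cam(s)
for P in [(-18,0,223),(-33,49,216),(124.5,-80,240),(124.5,80,240),(-154.5,80,104),(-154.5,-80,104)]: print(P,proj(c,w(pc,P)).round(1))
E
```

```text
time: 2.55
tool_pos: [399.4, 18.5, 291.5]
tcp_rot: [180.0, -0.0, 10.1]
ft_force: [0.3, -0.2, 0.1]
finger_gap: -0.1
time: 2.95
tool_pos: [395.8, 88.2, 291.4]
tcp_rot: [180.0, -0.0, 10.3]
ft_force: [-0.2, -0.2, -0.4]
finger_gap: 0.1
(-18, 0, 223) [[274.1 166.8]]
(-33, 49, 216) [[251.7  95.1]]
(124.5, -80, 240) [[462.7 273.8]]
(124.5, 80, 240) [[511.2  34.7]]
(-154.5, 80, 104) [[142.6  73.8]]
(-154.5, -80, 104) [[162.8 219.7]]
```

View pics/w2.png

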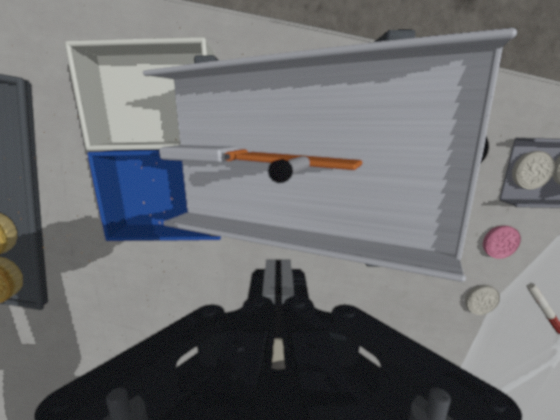

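```bash
python3 -m creep '{"translation":[[0,1,30],[0,1,30],[0,0,28],[8,0,0],[8,0,0],[10,0,0],[10,-1,0],[10,-2,0],[10,-4,0],[8,-4,0]],"rotation":[[0,0,0],[0,0,0],[0,0,0],[0,0,0],[0,0,0],[0,0,0],[0,0,0],[0,0,0],[0,0,0],[0,0,0]],"claw":[0,0,0,0,0,0,0,0,0,0]}'
python3 -m creep '{"translation":[[4,-2,0],[2,-1,0]],"rotation":[[0,0,0],[0,0,0]],"claw":[0,0]}'
python3 - <<'E'
from h import *
s=snapshot("wrist"); cv2.imwrite("pics/w3.png",s["frame"][:,:,::-1])
E
```

```text
time: 4.0
tool_pos: [459.4, 108.7, 205.5]
tcp_rot: [180.0, -0.2, 10.2]
ft_force: [-0.9, -0.8, -0.5]
finger_gap: 0.0
time: 4.2
tool_pos: [463.4, 113.0, 204.1]
tcp_rot: [180.0, -0.1, 10.2]
ft_force: [-1.1, 0.4, 0.5]
finger_gap: -0.2
```

View pics/w3.png

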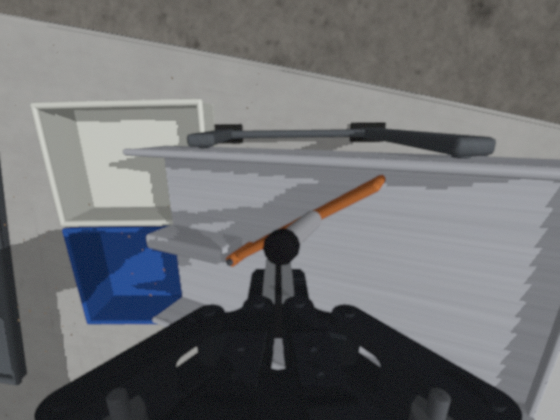

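```bash
python3 -m creep '{"translation":[[3,-1.5,0],[2,-1,0],[2,-1,0],[0,0,0]],"rotation":[[0,0,0],[0,0,0],[0,0,0],[0,0,0]],"claw":[0,0,0,0]}'
python3 -m creep '{"translation":[[1.5,-0.5,0],[1.5,0,0],[0,0,0]],"rotation":[[0,0,0],[0,0,0],[0,0,0]],"claw":[0,0,0]}'
python3 - <<'E'
from h import *
s=snapshot("wrist"); cv2.imwrite("pics/w4.png",s["frame"][:,:,::-1])
E
```

```text
time: 4.65
tool_pos: [467.9, 117.5, 202.9]
tcp_rot: [180.0, 0.1, 10.2]
ft_force: [-5.7, -1.5, 1.4]
finger_gap: 0.3
time: 4.95
tool_pos: [468.1, 118.0, 201.9]
tcp_rot: [180.0, 0.5, 10.2]
ft_force: [-16.9, -3.4, 4.1]
finger_gap: 0.0
```

View pics/w4.png

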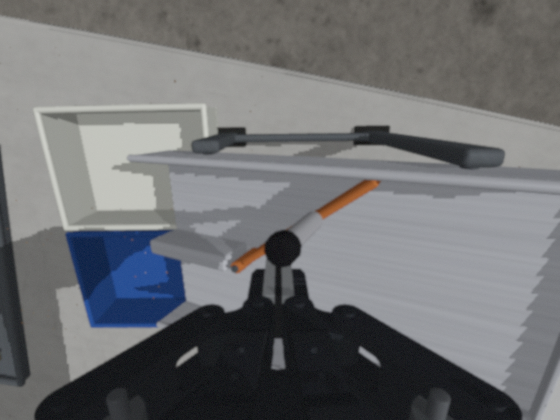

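```bash
python3 -m creep '{"translation":[[-6,0,0],[-12,0,0],[-14,0,-10],[0,0,-40],[0,0,-40],[-2,20,0],[-3,40,0],[-3,40,0],[-3,40,0],[-3,40,0]],"rotation":[[0,0,0],[0,0,0],[0,0,0],[0,0,0],[0,0,0],[0,0,0],[0,0,0],[0,0,0],[0,0,0],[0,0,0]],"claw":[0,0,0,0,0,0,0,0,0,0]}'
python3 -m creep '{"translation":[[-3,40,0],[-3,40,0],[-3,45,0],[-3,45,0],[-3,45,0],[-3,45,0],[-3,40,0],[-3,12,0],[0,0,0],[0,0,0]],"rotation":[[0,0,0],[0,0,0],[0,0,0],[0,0,0],[0,0,0],[0,0,0],[0,0,0],[0,0,0],[0,0,0],[0,0,0]],"claw":[0,0,0,85,85,85,85,85,85,85]}'
python3 - <<'E'
from h import *
s=snapshot("wrist"); cv2.imwrite("pics/w5.png",s["frame"][:,:,::-1])
for n in("scene","side"):
    s=snapshot(n); cv2.imwrite(f"pics/{n}5.png",s["frame"][:,:,::-1])
    f=s["frame"][:,:,::-1]
    c=f[130:270,190:350] if n=="scene" else f[130:230,220:350]
    cv2.imwrite(f"pics/{n}5c.png",cv2.resize(c,None,fx=4,fy=4,interpolation=cv2.INTER_CUBIC))
E
```

```text
time: 6.0
tool_pos: [458.6, -68.2, 293.8]
tcp_rot: [180.0, -0.1, 10.3]
ft_force: [0.4, -0.4, -0.2]
finger_gap: 0.1
time: 7.0
tool_pos: [490.4, -377.2, 293.3]
tcp_rot: [-180.0, -0.0, 10.2]
ft_force: [0.5, 1.3, 0.0]
finger_gap: 84.8
```

View pics/w5.png

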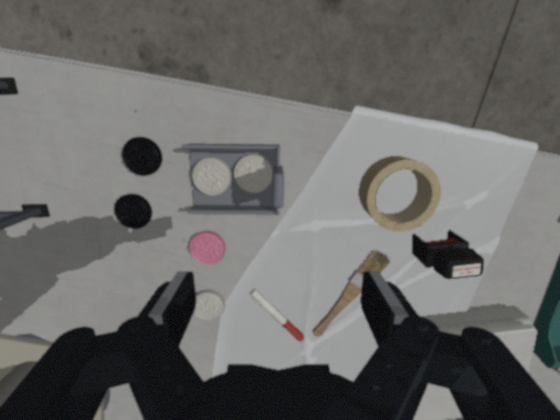

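View pics/scene5c.png

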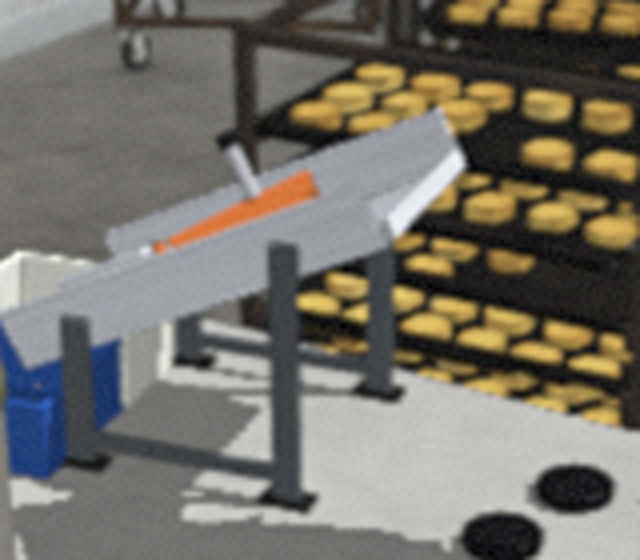

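```bash
python3 - <<'E'
from h import *
s=snapshot("wrist"); c=cam(s)
print(proj(c,[[490.4,-377.2,97],[490.4,-377.2,76]]))
f=s["frame"][:,:,::-1]
cv2.imwrite("pics/w5c.png",cv2.resize(f[130:230,170:320],None,fx=5,fy=5,interpolation=cv2.INTER_CUBIC))
E
```

```text
[[278.00101393 192.04412278]
 [277.97175947 188.13684754]]
```

View pics/w5c.png

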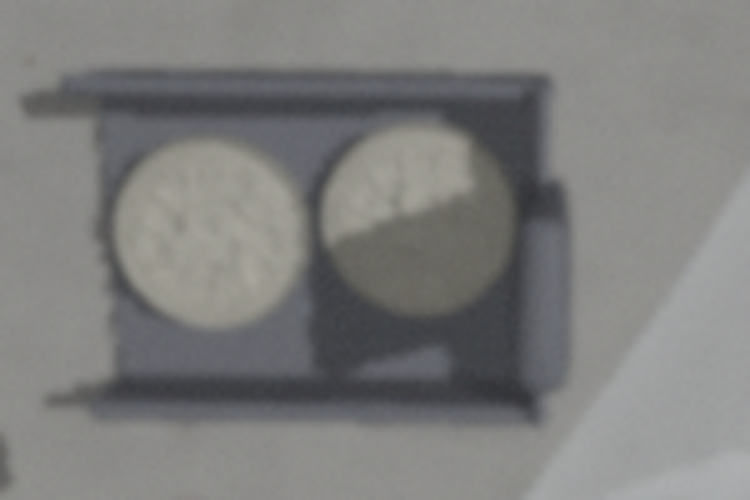

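```bash
python3 -m creep '{"translation":[[1.5,1.5,30],[0,0,45],[0,0,45],[0,0,45],[0,0,40],[0,0,20],[0,0,11],[0,0,0]],"rotation":[[0,0,0],[0,0,0],[0,0,0],[0,0,0],[0,0,0],[0,0,0],[0,0,0],[0,0,0]],"claw":[85,85,85,85,85,85,85,85]}'
python3 - <<'E'
from h import *
s=snapshot("wrist"); cv2.imwrite("pics/w6.png",s["frame"][:,:,::-1])
E
```

```text
time: 8.0
tool_pos: [491.5, -377.9, 56.0]
tcp_rot: [-179.9, 0.1, 10.3]
ft_force: [1.3, 0.0, -0.5]
finger_gap: 84.8
```

View pics/w6.png

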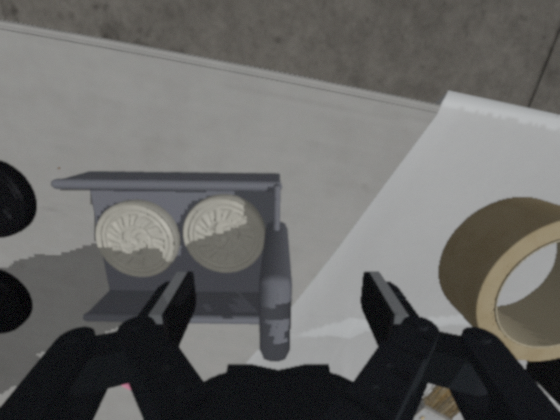

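```bash
python3 -m creep '{"translation":[[0,0,0],[0,0,0],[0,0,0],[0,0,0],[0,0,0],[0,0,0],[0,0,0],[0,0,0]],"rotation":[[0,0,0],[0,0,0],[0,0,0],[0,0,0],[0,0,0],[0,0,0],[0,0,0],[0,0,0]],"claw":[60,40,25,14,10,8,8,8]}' 70
python3 - <<'E'
from h import *
s=snapshot("wrist"); cv2.imwrite("pics/w7.png",s["frame"][:,:,::-1])
E
```

```text
time: 8.85
tool_pos: [492.3, -379.2, 57.9]
tcp_rot: [180.0, -0.0, 10.2]
ft_force: [-1.1, 2.2, 6.2]
finger_gap: 13.0
```

View pics/w7.png

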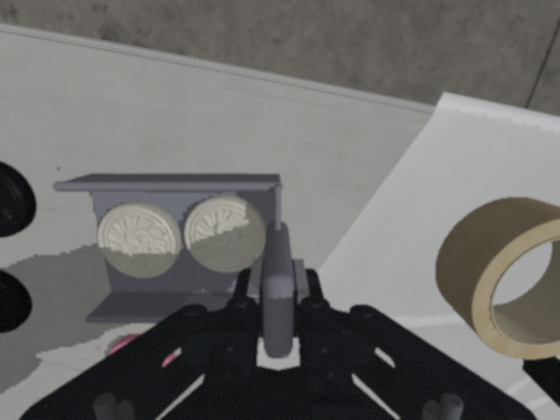

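```bash
python3 -m creep '{"translation":[[0,0,-10],[0,0,-20],[0,0,-30],[0,0,-40],[0,0,-40],[0,0,-40],[0,0,-36],[0,0,-24],[0,0,-14],[0,0,-4]],"rotation":[[0,0,0],[0,0,0],[0,0,0],[0,0,0],[0,0,0],[0,0,0],[0,0,0],[0,0,0],[0,0,0],[0,0,0]],"claw":[8,8,8,8,8,8,8,8,8,8]}'
python3 - <<'E'
from h import *
s=snapshot("wrist"); cv2.imwrite("pics/w8.png",s["frame"][:,:,::-1])
s=snapshot("side"); cv2.imwrite("pics/s8.png",s["frame"][:,:,::-1])
E
```

```text
time: 9.9
tool_pos: [492.3, -379.6, 317.1]
tcp_rot: [179.9, -0.1, 10.2]
ft_force: [-0.0, 0.5, -2.7]
finger_gap: 13.2
```

View pics/w8.png

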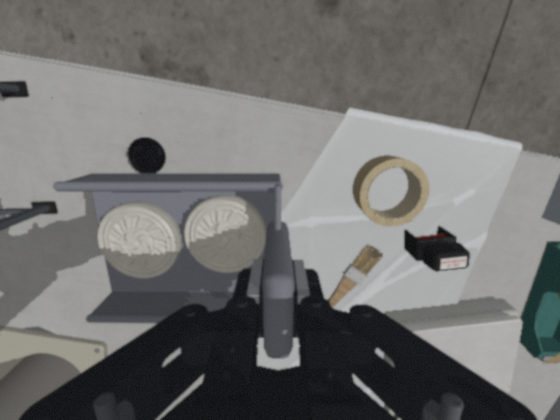

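View pics/s8.png

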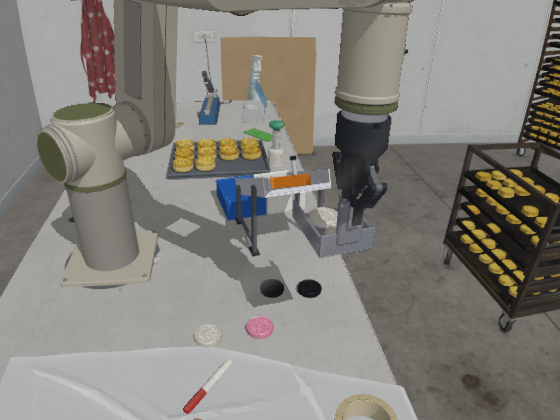

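```bash
python3 -m creep '{"translation":[[1,-6,0],[2,-12,0],[3,-18,0],[4,-24,0],[5,-30,0],[5,-30,0],[5,-30,0],[4,-26,0],[4,-22,0],[3,-18,0]],"rotation":[[0,0,0],[0,0,0],[0,0,0],[0,0,0],[0,0,0],[0,0,0],[0,0,0],[0,0,0],[0,0,0],[0,0,0]],"claw":[8,8,8,8,8,8,8,8,8,8]}'
python3 -m creep '{"translation":[[2,-14,0],[1,-9,0],[1,-4,0],[0,0,0],[0,0,0]],"rotation":[[0,0,0],[0,0,0],[0,0,0],[0,0,0],[0,0,0]],"claw":[8,8,8,8,8]}'
python3 - <<'E'
from h import *
s=snapshot("wrist"); cv2.imwrite("pics/w9.png",s["frame"][:,:,::-1])
s=snapshot("side"); cv2.imwrite("pics/s9.png",s["frame"][:,:,::-1])
pc,ps=json.load(open("poses.json"))
th=pc[2]; st=sense(); t=np.array(st["tool_pos"]);d=t[:2]-pc[:2];c,sn=np.cos(th),np.sin(th)
print("tcp in chute",c*d[0]+sn*d[1],-sn*d[0]+c*d[1],t[2],st["tcp_rot"],st["joint_pos"].round(0))
for a in (0,10,18,20,26,30,35,40,45):
    r=np.radians(a); mz={0:260}.get(a,215 if a<=20 else 205)
    print(a,88+130*np.cos(r)-53.9*np.sin(r),mz+130*np.sin(r)+53.9*np.cos(r))
E
```

```text
time: 11.0
tool_pos: [488.3, -157.8, 314.2]
tcp_rot: [-179.9, 0.1, 10.3]
ft_force: [0.8, -0.7, -2.1]
finger_gap: 13.3
time: 11.5
tool_pos: [488.1, -133.4, 315.2]
tcp_rot: [180.0, 0.0, 10.2]
ft_force: [0.2, -0.0, -1.3]
finger_gap: 13.3
tcp in chute 219.0763098673019 -0.5707533214764808 315.2042595375617 [1.79995059e+02 1.40688539e-02 1.01953778e+01] [-21.  -8.  92.  -0.  96.  59.]
0 218.0 313.9
10 206.6653711153395 290.65540098405893
18 194.98133112156032 306.43415549705196
20 191.72515497691455 310.1120508926974
26 181.21502120696042 310.43324817810515
30 173.63330249197705 316.6787692639812
35 163.57399583824755 323.7172319128127
40 152.93952544336267 329.852184743363
45 141.8108260482963 335.03693706020607
```

View pics/w9.png

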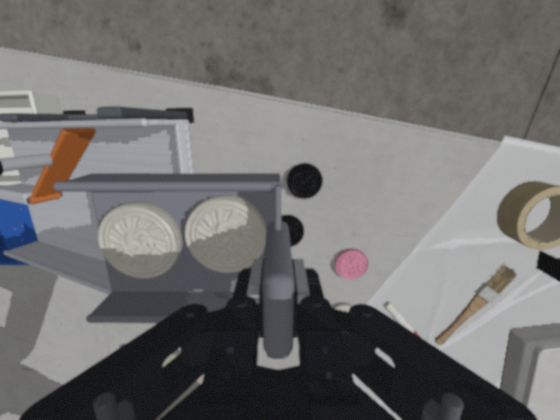

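View pics/s9.png

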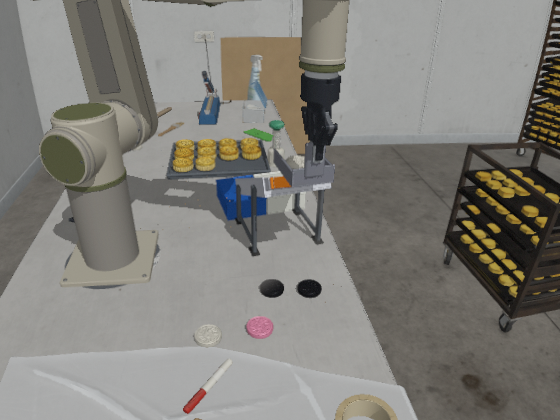

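```bash
python3 -m creep '{"translation":[[0,-3,1.1],[0,-3,1],[0,-6.1,1.7],[0,-6.3,1.2],[0,-6.4,0.7],[0,0,0]],"rotation":[[-0.0393,0,0],[-0.0393,0,0],[-0.0785,0,0],[-0.0785,0,0],[-0.0785,0,0],[0,0,0]],"claw":[8,8,8,8,8,8]}'
python3 - <<'E'
from h import *
s=snapshot("wrist"); cv2.imwrite("pics/w10.png",s["frame"][:,:,::-1])
pc,ps=json.load(open("poses.json"))
th=pc[2]; st=sense(); t=np.array(st["tool_pos"]);d=t[:2]-pc[:2];c,sn=np.cos(th),np.sin(th)
print("tcp in chute",c*d[0]+sn*d[1],-sn*d[0]+c*d[1],t[2],st["tcp_rot"],st["joint_pos"].round(0))
Rm=R.from_euler("xyz",st["tcp_rot"],degrees=True).as_matrix()
# mouth in tool: tool x=scoop y, tool y=scoop x, tool z=-scoop z
m=t+Rm@np.array([0,-130,53.9]); d=m[:2]-pc[:2]; print("mouth chute",c*d[0]+sn*d[1],-sn*d[0]+c*d[1],m[2])
E
```

```text
time: 12.2
tool_pos: [483.5, -107.8, 305.6]
tcp_rot: [162.0, 0.1, 10.4]
ft_force: [0.8, 0.8, -1.8]
finger_gap: 13.3
tcp in chute 193.413176910537 -0.16403052140447727 305.98845630710764 [1.62072694e+02 6.01331135e-02 1.03800513e+01] [ -6. -15. 101. -17.  89.  73.]
mouth chute 86.31917394686755 0.6756645897937883 214.69015708232592
```

View pics/w10.png

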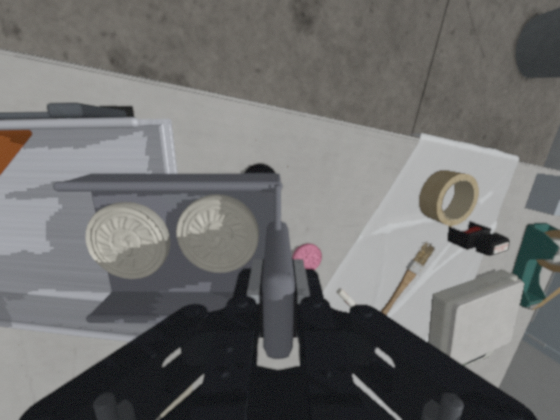

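```bash
python3 -m creep '{"translation":[[0,-6.8,-4.9],[0,-4.7,-5.7],[0,-4.7,-8.5],[0,-4.6,-9.8],[0,-4.2,-10.4],[0,0,0],[0,0,0],[0,0,0],[0,0,0],[0,0,0]],"rotation":[[-0.0768,0,0],[-0.0768,0,0],[-0.0768,0,0],[-0.0768,0,0],[-0.0768,0,0],[0,0,0],[0,0,0],[0,0,0],[0,0,0],[0,0,0]],"claw":[8,8,8,8,8,8,8,8,8,8]}'
python3 - <<'E'
from h import *
for n in("wrist","side"):
  s=snapshot(n); cv2.imwrite(f"pics/{n}11.png",s["frame"][:,:,::-1])
pc,ps=json.load(open("poses.json"))
th=pc[2]; st=sense(); t=np.array(st["tool_pos"]);c,sn=np.cos(th),np.sin(th)
Rm=R.from_euler("xyz",st["tcp_rot"],degrees=True).as_matrix()
m=t+Rm@np.array([0,-130,53.9]); d=m[:2]-pc[:2]; print("mouth chute",c*d[0]+sn*d[1],-sn*d[0]+c*d[1],m[2])
E
```

```text
time: 13.25
tool_pos: [476.6, -69.8, 330.4]
tcp_rot: [140.0, -0.0, 10.1]
ft_force: [-0.2, -0.3, -1.2]
finger_gap: 13.0
mouth chute 88.98968265031682 0.9894179460285422 205.38442645976124
```

View pics/wrist11.png

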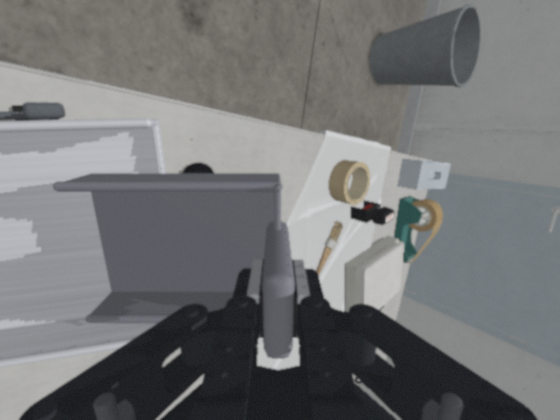

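View pics/side11.png

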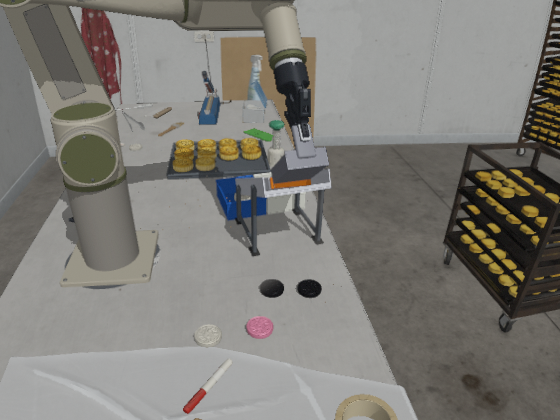

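```bash
python3 - <<'E'
from h import *
s=snapshot("scene"); f=s["frame"][:,:,::-1]; cv2.imwrite("pics/scene11.png",f)
a=cv2.imread("pics/side11.png")
cv2.imwrite("pics/side11c.png",cv2.resize(a[90:240,110:310],None,fx=4,fy=4,interpolation=cv2.INTER_CUBIC))
E
```

```text
(no output)
```

View pics/side11c.png

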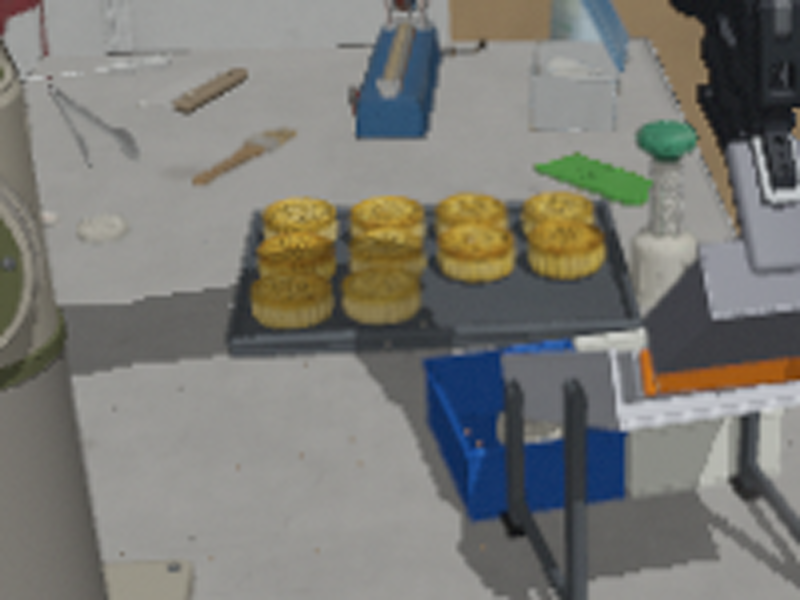

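View pics/scene11.png

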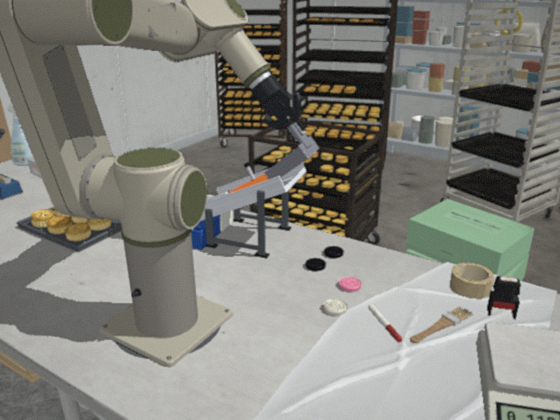

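```bash
python3 -m creep '{"translation":[[0,10,-12],[0,12,-15],[0,0,0],[0,0,0],[0,0,0],[0,0,0],[0,0,0],[0,0,0],[0,0,0],[0,0,0]],"rotation":[[0,0,0],[0,0,0],[0.05,0,0],[0.11,0,0],[0.13,0,0],[0.13,0,0],[0.13,0,0],[0.1,0,0],[0.048,0,0],[0,0,0]],"claw":[8,8,8,8,8,8,8,8,8,8]}'
```

```text
time: 14.4
tool_pos: [476.7, -70.2, 366.0]
tcp_rot: [180.0, -0.0, 10.1]
ft_force: [0.1, 0.2, -2.0]
finger_gap: 13.7
```

```bash
python3 -m creep '{"translation":[[-2,15,0],[-4,30,0],[-4.5,36,0],[-4.5,36,0],[-4.5,36,0],[-4.5,36,0],[-4.5,36,0],[-4.5,36,0],[-4,30,0],[-2.3,15.8,0]],"rotation":[[0,0,0],[0,0,0],[0,0,0],[0,0,0],[0,0,0],[0,0,0],[0,0,0],[0,0,0],[0,0,0],[0,0,0]],"claw":[8,8,8,8,8,8,8,8,8,8]}'
python3 -m creep '{"translation":[[0,0,15],[0,0,30],[0,0,40],[0,0,40],[0,0,40],[0,0,40],[0,0,35],[0,0,25],[0,0,15],[0,0,8]],"rotation":[[0,0,0],[0,0,0],[0,0,0],[0,0,0],[0,0,0],[0,0,0],[0,0,0],[0,0,0],[0,0,0],[0,0,0]],"claw":[8,8,8,8,8,8,8,8,8,8]}'
python3 -m creep '{"translation":[[0,0,0],[0,0,0]],"rotation":[[0,0,0],[0,0,0]],"claw":[8,8]}'
python3 - <<'E'
from h import *
for n in("wrist","side"):
  s=snapshot(n); cv2.imwrite(f"pics/{n}12.png",s["frame"][:,:,::-1])
E
```

```text
time: 15.4
tool_pos: [492.3, -379.2, 365.0]
tcp_rot: [179.9, 0.1, 10.2]
ft_force: [-0.1, 1.1, -1.4]
finger_gap: 12.9
time: 16.4
tool_pos: [492.4, -376.6, 75.9]
tcp_rot: [-180.0, 0.1, 10.3]
ft_force: [-0.0, -0.0, -1.0]
finger_gap: 13.5
time: 16.6
tool_pos: [493.4, -378.1, 78.7]
tcp_rot: [179.9, -0.1, 10.3]
ft_force: [0.2, -0.5, -1.2]
finger_gap: 13.0
```

View pics/side12.png

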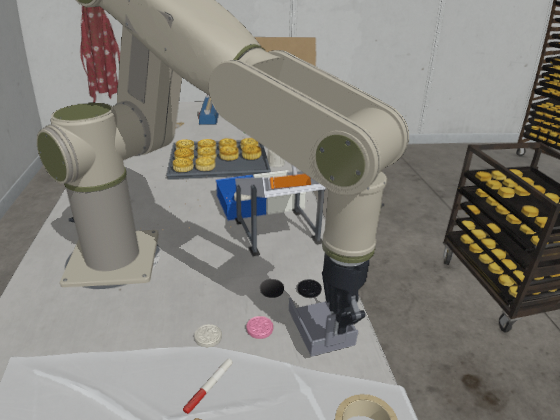

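Scoop is level, 20 mm above its old place, (322,330). Lower until contact.

```bash
python3 -m creep '{"translation":[[0,0,8],[0,0,6],[0,0,3],[0,0,0]],"rotation":[[0,0,0],[0,0,0],[0,0,0],[0,0,0]],"claw":[8,8,8,8]}'
python3 -m creep '{"translation":[[0,0,1],[0,0,1],[0,0,1],[0,0,0]],"rotation":[[0,0,0],[0,0,0],[0,0,0],[0,0,0]],"claw":[8,8,8,8]}'
```

```text
time: 17.1
tool_pos: [491.7, -376.9, 58.8]
tcp_rot: [-179.9, 0.1, 10.2]
ft_force: [-1.1, -1.0, -0.7]
finger_gap: 13.1
time: 17.5
tool_pos: [492.7, -377.7, 57.9]
tcp_rot: [180.0, -0.0, 10.2]
ft_force: [-1.5, 1.5, 5.0]
finger_gap: 13.0
```

Contact at the original height. Release gradually and rise.

```bash
python3 -m creep '{"translation":[[0,0,0],[0,0,0],[0,0,0],[0,0,0],[0,0,0],[0,0,0]],"rotation":[[0,0,0],[0,0,0],[0,0,0],[0,0,0],[0,0,0],[0,0,0]],"claw":[16,22,35,55,75,85]}'
python3 -m creep '{"translation":[[0,0,-10],[0,0,-25],[0,0,-40],[0,0,-45],[0,0,-45],[0,0,-45],[0,0,-25],[0,0,0],[0,0,0]],"rotation":[[0,0,0],[0,0,0],[0,0,0],[0,0,0],[0,0,0],[0,0,0],[0,0,0],[0,0,0],[0,0,0]],"claw":[85,85,85,85,85,85,85,85,85]}'
python3 - <<'E'
from h import *
for n in("wrist","side"):
  s=snapshot(n); cv2.imwrite(f"pics/{n}13.png",s["frame"][:,:,::-1])
E
```

```text
time: 18.1
tool_pos: [492.4, -377.4, 56.8]
tcp_rot: [180.0, 0.0, 10.2]
ft_force: [-0.4, -0.1, -0.5]
finger_gap: 77.1
time: 19.0
tool_pos: [492.6, -377.6, 293.3]
tcp_rot: [179.9, -0.1, 10.2]
ft_force: [0.6, 0.1, -0.5]
finger_gap: 84.9
```

View pics/side13.png

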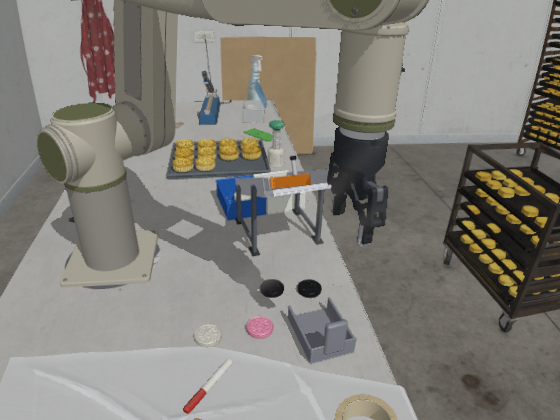

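View pics/wrist13.png

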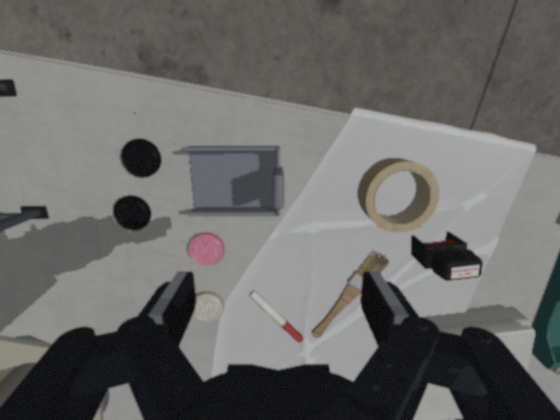

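```bash
python3 -m creep '{"translation":[[-1,-20,-5],[-1,-40,-5],[-1,-45,0],[-1,-45,0],[-1,-45,0],[-1,-45,0],[-1,-45,0],[-1,-45,0],[-1,-45,0],[-1,-40,0]],"rotation":[[0,0,0],[0,0,0],[0,0,0],[0,0,0],[0,0,0],[0,0,0],[0,0,0],[0,0,0],[0,0,0],[0,0,0]],"claw":[85,85,85,85,85,85,85,85,85,85]}'
python3 -m creep '{"translation":[[-1,-40,0],[-1,-20,0],[0,0,0],[0,0,0]],"rotation":[[0,0,0],[0,0,0],[0,0,0],[0,0,0]],"claw":[85,85,85,85]}'
python3 - <<'E'
from h import *
for n in("wrist","side"):
  s=snapshot(n); cv2.imwrite(f"pics/{n}14.png",s["frame"][:,:,::-1])
E
```

```text
time: 20.1
tool_pos: [407.2, 31.1, 300.2]
tcp_rot: [-180.0, 0.2, 10.2]
ft_force: [1.6, 0.1, 0.6]
finger_gap: 85.0
time: 20.5
tool_pos: [395.6, 87.9, 300.6]
tcp_rot: [180.0, 0.1, 10.3]
ft_force: [-0.7, -0.9, -0.7]
finger_gap: 85.2
```

View pics/wrist14.png

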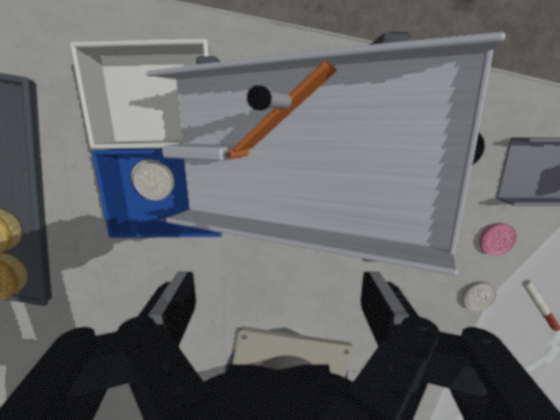

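```bash
python3 -m creep '{"translation":[[-1,-25,0],[0,-40,0],[0,-45,0],[0,-45,0],[0,-30,0],[0,0,0],[0,0,0]],"rotation":[[0,0,0],[0,0,0],[0,0,0],[0,0,0],[0,0,0],[0,0,0],[0,0,0]],"claw":[85,85,85,85,85,85,85]}'
python3 - <<'E'
from h import *
s=snapshot("wrist"); cv2.imwrite(f"pics/w15.png",s["frame"][:,:,::-1])
s=snapshot("side")["frame"][:,:,::-1]
cv2.imwrite("pics/s15c.png",cv2.resize(s[160:260,200:340],None,fx=5,fy=5,interpolation=cv2.INTER_CUBIC))
E
```

```text
time: 21.3
tool_pos: [362.5, 269.2, 301.3]
tcp_rot: [179.9, 0.1, 10.3]
ft_force: [-0.3, -0.0, 0.4]
finger_gap: 85.1
```

View pics/w15.png

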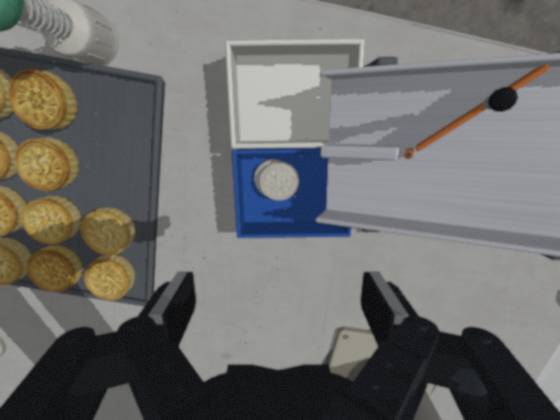

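View pics/s15c.png

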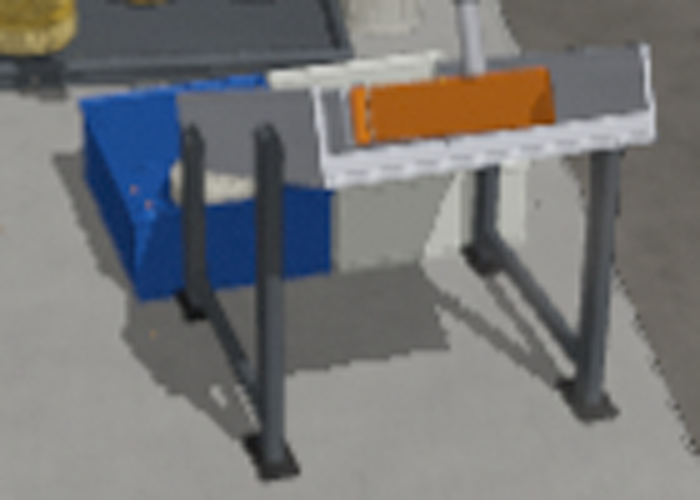

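```bash
python3 -m creep '{"translation":[[0,-25,0],[0,-40,0],[0,-40,0],[0,-30,0],[0,0,0],[0,0,0]],"rotation":[[0,0,0],[0,0,0],[0,0,0],[0,0,0],[0,0,0],[0,0,0]],"claw":[85,85,85,85,85,85]}'
python3 - <<'E'
from h import *
a=cv2.imread("pics/w15.png")[130:250,220:360]
s=snapshot("wrist"); f=s["frame"][:,:,::-1]; cv2.imwrite(f"pics/w16.png",f)
cv2.imwrite("pics/w15c.png",cv2.resize(a,None,fx=5,fy=5,interpolation=cv2.INTER_CUBIC))
# expected bin-floor projections
pc,ps=json.load(open("poses.json")); c=cam(s)
for z in (15,26,60): print(z,proj(c,w(pc,[(-180,-63,z)])))
E
```

```text
time: 22.0
tool_pos: [338.9, 401.8, 301.6]
tcp_rot: [179.9, 0.0, 10.2]
ft_force: [0.3, 0.2, -0.2]
finger_gap: 84.9
15 [[380.08130416 187.25803623]]
26 [[382.57669479 188.90751377]]
60 [[391.11371021 194.55396161]]
```

View pics/w15c.png

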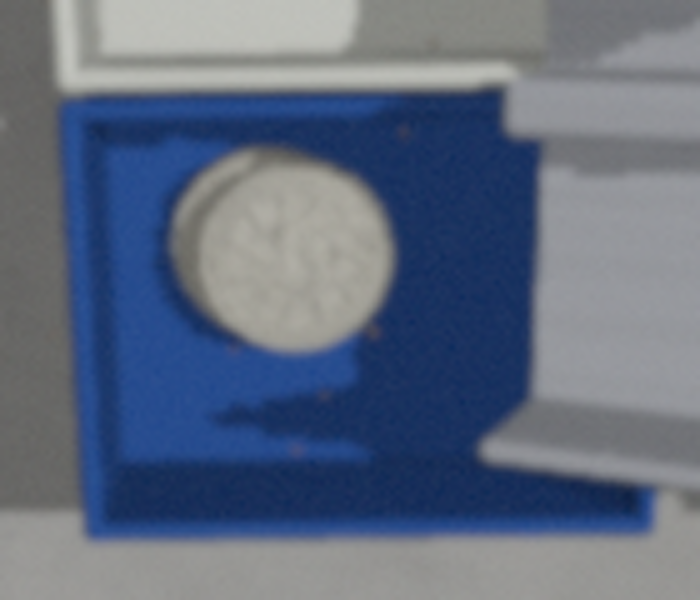

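View pics/w16.png

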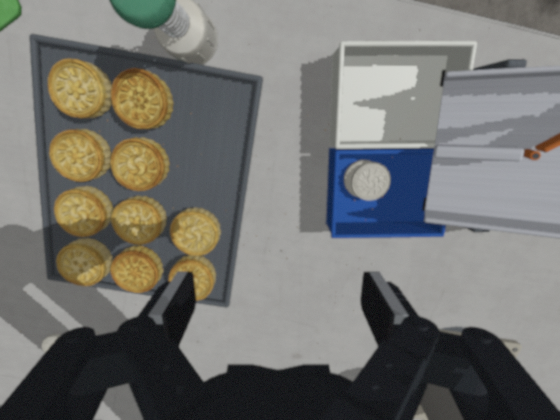

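```bash
python3 -c "
from bench import *
print(sense()['qd'].round(2)); print(hand_in())"
```

```text
[-0.53 -0.83  0.44  0.02 -0.11  0.14]
the job is handed in; nothing more can be done
None
```

The job is finished and handed in at about 22 s of the 64 s limit: both plates are in the blue bin and the empty scoop is standing upright where it was picked up.

- **Flap:** I pushed it by its knob to the stop on the white bin's side (chute +y). At the stop the push met about 17 N. The final wrist pictures show it still there, closing the white lane.
- **Pour:** I lifted the scoop by its grip plate, brought its mouth over the chute head and tipped it about 40° there. The wrist camera then showed the scoop empty.
- **Plates:** The last wrist crop shows a stack of two in the blue bin, with the lower one showing as an offset rim. I counted the second plate from that rim, because the two were not seen apart. The white bin and the visible part of the chute are empty.
- **Scoop:** I lowered it level until it touched the table, then released it. Afterwards it stood upright and undisturbed, and the third white plate was still in its place.

No check failed. At the end the gripper was well clear of everything.

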